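# Switch on the pan warmer with the inner knob of its double control

## Task

Switch the pan warmer on: push the small inner knob of the double control straight down out of its off notch and, keeping it down, turn it clockwise (seen from above) until you feel it come up gently against its stop, then let it spring fully back up in the notch there and let go. Leave the outer temperature ring round it untouched as it is set, do not wrench the control on its soft mount, and leave the things on and around the warmer standing where they are.

Things in the scene. Friction and masses are not known exactly. Their poses are not given: they have to be found in the camera images.
- knob_top (a point): centre of the inner knob's top face, on the control's vertical axis, 111 mm above the counter when up. Bare aluminium grip bar 36 mm long (point x), 12 mm thick (point y: pinch across this), 21 mm high, flat upright sides, on a round 34 mm hub; black line on top at the +x end. z up; the point turns and sinks with the knob. Grip firmly (about 40 N): the push goes through the grip
- inner (a joint): angle of the inner knob, rad, 0 in the off notch (start), growing clockwise from above; friction 0.025 Nm. The on notch ends in a solid stop somewhere between 0.64 and 1.39 rad, found by turning the held-down knob until it is stopped. Let go at the stop or up to 0.06 rad before it, the knob springs up; let go earlier it stays down, not on. Up in a notch it has 0.04 rad of play each way
- plunger (a joint): how far the inner knob is pushed down, m: 0 up, 0.008 fully down (hard bottom). Return spring 3 N at the top, 6.2 N at the bottom. Pushed less than 0.005 it is locked by its notch and cannot be turned out; between the notches it cannot come up above 0.005
- head (a joint): twist, rad, of the control head (90 mm round grey bezel with the inner knob) on its rubber mount about the knob's axis, clockwise positive, 0 at rest; springs back, 3 Nm per rad. Free turning of the knob twists it about 0.01; forcing the knob against the stop or a notch twists it more; 0.065 (0.2 Nm) is too much
- heat_ring (a joint): angle in rad of the outer temperature ring, clockwise positive, starting anywhere within 1 rad of 0; very easy to turn (0.008 Nm)
- ring_mark (a point): point on the outer ring's top, 30 mm from the axis, by its small pointer tab. Ribbed black ring round the inner knob, outer diameter 62 mm, bore 42 mm, 12 mm high, top 87 mm above the counter: 24 mm below the bar's top when the knob is up, 16 mm when down, so fingertips lower than about 14 mm below the bar's top come down on the ring
- warmer: steel countertop pan warmer, fixed; origin on the counter straight under the control's axis, x pointing from the control to the pans. Low deck 150 mm (x) by 340 mm (y), 70 mm high, the control in its middle; behind it (x 75 to 325 mm) the pan wells, 90 mm high, pans and lid handle up to 116 mm
- ramekin: loose white cup, 60 mm across, 42 mm high, on the deck to one side of the control, at least 110 mm from its axis; origin under its centre
- shaker: loose steel shaker, 44 mm across, 58 mm high, on the deck to the other side of the control, at least 110 mm from its axis; origin under its centre
- sauce_a: loose sauce bottle, 66 mm across, 190 mm high, on the counter to the robot's right; origin under its centre
- sauce_b: loose sauce bottle, 66 mm across, 170 mm high, on the counter to the robot's right; origin under its centre
- bowl: loose steel bowl, 120 mm across, 50 mm high, on the counter to the robot's left; origin under its centre
- pickles: loose jar, 80 mm across, 110 mm high, on the counter to the robot's left; origin under its centre

How it is judged (in metres and radians):
On the way, in this order (a step that is already met when the one before it is completed fails the run):
1. the inner knob is pushed down out of the off notch (value of joint plunger above 0.005 m and value of joint inner below 0.2 rad), for 0.05 s.
2. held down, it is turned clockwise well away from off (value of joint plunger above 0.004 m and value of joint inner above 0.35 rad), for 0.05 s.
At the end, for the whole second after the job is handed in: the inner knob stands turned clockwise by more than 0.52 rad and fully up (within 1.5 mm), which it can only do in the on notch; the ring's mark is within 4 mm of where it was, and the control head has sprung back to rest (within 0.02 rad) (value of joint inner above 0.52 rad and value of joint plunger below 0.0015 m and distance of ring_mark from where it was at the start of the episode below 0.004 m and value of joint head between -0.02 and 0.02 rad); the robot touches nothing.
It fails at once if the outer ring is dragged round (its mark moves more than 4 mm, about 8 degrees) (distance of ring_mark from where it was at the start of the episode above 0.004 m).
It fails at once if the control is wrenched: its head twists more than 0.065 rad on its mount (value of joint head above 0.065 rad or value of joint head below -0.065 rad).
It fails at once if the fingers bear on the outer ring with more than 8 N (contact force between the fingers and heat_ring above 8 N).
It fails at once if something standing on or around the warmer is moved more than 25 mm (distance of any of ramekin, shaker, sauce_a, sauce_b, bowl, pickles from where it was at the start of the episode above 0.025 m).
It also fails if it takes over 54 s, if anything falls off the work surface, if the arm or the gripper's body presses on something with over 40 N, if the wrist force passes 120 N, or if a joint passes its speed limit or range.

## Robot

A 6-joint arm with a two-finger parallel gripper is mounted at the origin on the work surface. World frame = base frame: x ahead of the robot, y to its left, z up, the work surface at z = 0. Lengths are in mm, angles in rad, forces in N, time in s.
With the tool pointing down it reaches from about 275 to 825 mm from the base axis. Payload 5.2 kg.
Tool frame: the origin (TCP) lies at the very end of the fingers, on their centre line; the grasp point (between the pads) lies 19 mm behind it; z points along the fingers, y is the line along which they close (so a half turn about z gives the same grasp; the last joint's range is limited). The gripper opens to 93 mm and grips with 3 to 60 N. Pads are 15 mm wide; open, the fingers measure 128 mm over their backs; the gripper's body (75 mm by 188 mm) begins 65 mm behind the grasp point.
Start: joints at [1.01, 0.259, 1.535, -0, 1.348, -0.203], TCP at [192.596, 515.181, 218.653] pointing down, gripper open.
Joint ranges: [-3.14, 3.14], [-0.91, 2.08], [0.19, 2.58], [-1.22, 4.36], [0.22, 2.71], [-3.12, 3.12]. Speed limits (rad/s): [2.57, 2.57, 3.14, 3.14, 3.14, 3.14].

## Interface

Orientations are given as a unit quaternion [x, y, z, w].
In Python, from station import * gives the robot as it stands.
- The arm moves only by the tool play_rows, never from a script. Its argument "motion" is a list of rows, each a list of 6 numbers: the shift along the tool's x, y, z in mm, then the turn, a rotation vector about the tool's x, y, z in rad. A call has exactly 8 rows; each row is the pose to reach, as a shift and turn from the pose commanded when the call began, along the tool's axes at that moment; what a row does not reach only later rows make up. A row lasts 1/8 s, in which the tool goes at most 62.5 mm and 10.7 degrees, less where a joint would pass 70% of its speed; a pose out of reach is approached as far as the arm can. A call with a gripper value outside its range is refused whole. "jaw" is the finger opening in mm, from 0 to 93, set as the call begins (left out, the last holds). The fingers move at their own pace and stop on an object; "squeeze" is the grip in N (left out, the last holds). Time passes only in rows, so rows that repeat a pose let the fingers close, or fill a call up. It gives the time, the measured TCP pose, the force, the opening and the grip force at its end, in the units of the state.
- get_obs(): the state, without advancing time (a new reading comes with each control period).
- camera(name): name is "scene" or "top"; returns (picture, depth): 480x640x3 uint8, blue, green, red; 480x640 float32, mm along the optical axis (not along the pixel's ray), 0 where there is no reading.
- camera_info(name): a dict with "fx", "fy", "cx", "cy" (pixels), "k1" (the pictures are not rectified: a ray, as slopes to the right and down, at radius r is drawn at 1 + k1 r^2 times it, then the intrinsics apply), "extrinsics" (4x4, takes a point from world to camera coordinates). Camera axes: x right, y down, z forward; pixel columns grow to the right and rows downward; lengths in mm; the calibration is good to about 2 mm. A picture is of the moment at which its call begins. camera_info takes no time and is no camera call.
- sign_off(): hands the job in; it is judged then, once.
Trained networks look in the newest picture that a camera, given by its name, has taken for a name from the list of things; names that differ only in an ending like _2 or _b are one class to them, and where a whole thing is asked for, a point or a joint stands for the part that bears it (a point fixed in the world has none). Each returns a list of dicts, best first, with "conf" (0 to 1); they miss things now and then, are a little off and sometimes report something else, mostly with a low value. They report only what shows in the picture. A call takes as long as a camera call.
- find_in(camera, target): "centre" ([x, y, z] in mm, in world coordinates, good to about 4 mm: the middle of the surface that is visible of it).
The state is a dict: "time_s": time; "joint_pos": joint angles; "qd": joint speeds; "tau": joint torques, N m; "ee_pos": TCP position; "orientation": TCP orientation; "force": force on the tool from outside, world axes, zero at the start; "wrist_torque": the same for the moment, N m; "grip_width": opening from 0.0 (shut) to 1.0 (fully open); "grip_force": force on a finger pad.
Only numpy, scipy, OpenCV 4.12 (cv2) and the standard library are available. Lean on these libraries where they do the work, as an engineer would, in place of code of your own. Each camera call takes 0.05 s, during which the arm holds its last target. There are 200 camera calls.

## Working session

There is one attempt and no reset: what is moved stays moved. The work goes in short steps, Python scripts to look and compute and a tool call to move; the robot and the scene stay as the last step left them, time stands still between calls to the robot, and variables do not carry over. Pictures are saved under pics/ and viewed, at most 10 in all, crops included, and the job is handed in when it is done.

Besides the shell and the picture viewer there is one more tool, called after ">>>" by a JSON object that holds its "op" and its "data", one argument or row to a line. play_rows: Moves the arm, as the interface text tells. Its arguments: {"type":"object","properties":{"motion":{"type":"array","items":{"type":"array","items":{"type":"number"}}},"jaw":{"type":"number"},"squeeze":{"type":"number"}},"required":["motion"]}

```bash
mkdir -p pics; cat > h.py <<'E'
from station import *
import numpy as np, cv2
def K(n):
    i=camera_info(n); return i,np.array(i["extrinsics"])
def pix2w(n,u,v,z=None,d=None):
    i,E=K(n); x=(u-i["cx"])/i["fx"]; y=(v-i["cy"])/i["fy"]
    a,b=x,y
    for _ in range(20):
        s=1+i["k1"]*(a*a+b*b); a,b=x/s,y/s
    R,t=E[:3,:3],E[:3,3]; o=-R.T@t; r=R.T@np.array([a,b,1])
    return o+r*(d if d is not None else (z-o[2])/r[2])
def w2pix(n,p):
    i,E=K(n); c=E[:3,:3]@np.array(p)+E[:3,3]; a,b=c[:2]/c[2]; s=1+i["k1"]*(a*a+b*b)
    return i["fx"]*a*s+i["cx"], i["fy"]*b*s+i["cy"]
E
python3 - <<'E'
from h import *
for n in("top","scene"):
    p,d=camera(n); cv2.imwrite(f"pics/{n}0.png",p)
    print(n,np.round(np.linalg.inv(K(n)[1])[:3,3]))
    for t in("knob_top","ring_mark","heat_ring","ramekin","shaker","sauce_a","bowl","pickles"):
        print(t,[(np.round(r["centre"]).tolist(),round(r["conf"],2)) for r in find_in(n,t)[:2]])
print(get_obs())
E
```

```text
top [ 391.   -8. 1123.]
knob_top [([509.0, -75.0, 94.0], 0.52)]
ring_mark [([515.0, -76.0, 84.0], 0.82)]
heat_ring [([514.0, -77.0, 89.0], 0.71)]
ramekin [([521.0, 49.0, 84.0], 0.7), ([514.0, -74.0, 88.0], 0.47)]
shaker [([456.0, -178.0, 127.0], 0.61)]
sauce_a [([521.0, -492.0, 125.0], 0.74), ([448.0, -420.0, 110.0], 0.65)]
bowl [([504.0, 480.0, 19.0], 0.7), ([509.0, -72.0, 95.0], 0.53)]
pickles []
scene [1404. -689.  801.]
knob_top [([520.0, -76.0, 96.0], 0.53), ([522.0, -75.0, 71.0], 0.42)]
ring_mark [([528.0, -84.0, 90.0], 0.5)]
heat_ring [([548.0, -517.0, 97.0], 0.56)]
ramekin [([529.0, 47.0, 99.0], 0.63)]
shaker [([471.0, -195.0, 107.0], 0.81)]
sauce_a [([547.0, -520.0, 98.0], 0.74), ([476.0, -442.0, 91.0], 0.56)]
bowl [([493.0, 476.0, 35.0], 0.97), ([722.0, -141.0, 91.0], 0.66)]
pickles [([618.0, 444.0, 72.0], 0.66), ([528.0, -84.0, 85.0], 0.63)]
{'time_s': 0.9, 'joint_pos': array([ 1.01022088e+00,  2.58590879e-01,  1.53496374e+00, -1.92078958e-05,
        1.34801251e+00, -2.02809203e-01]), 'qd': array([ 9.58175306e-04,  9.47288891e-04,  8.77032894e-04, -1.67163684e-05,
        2.23285715e-05,  7.94599447e-04]), 'tau': array([ 1.36887786e-03, -4.37175679e+01, -2.84313136e+01,  7.18508335e-02,
        3.06359574e-02, -8.48784424e-06]), 'ee_pos': array([192.59914489, 515.1935427 , 218.67223099]), 'orientation': array([1.77928543e-01, 9.84043410e-01, 8.35196367e-06, 1.34452391e-05]), 'force': array([0.6183644 , 0.20305407, 0.22485762]), 'wrist_torque': array([-0.04129303,  0.01630889,  0.02881437]), 'grip_force': 0.0, 'grip_width': 0.996865203957919}
```

```bash
python3 - <<'E'
from h import *
p=cv2.imread("pics/top0.png"); u,v=map(int,w2pix("top",[514,-76,105])); print(u,v)
c=cv2.resize(p[v-30:v+30,u-40:u+40],None,fx=5,fy=5,interpolation=cv2.INTER_CUBIC)
q=np.zeros((600,800,3),np.uint8); q[:300,:400]=c
q[:300,400:]=cv2.resize(p,(400,300))
s=cv2.imread("pics/scene0.png"); u2,v2=map(int,w2pix("scene",[514,-76,105])); print(u2,v2)
q[300:,:400]=cv2.resize(s[v2-30:v2+30,u2-40:u2+40],None,fx=5,fy=5,interpolation=cv2.INTER_CUBIC)
q[300:,400:]=cv2.resize(s,(400,300))
cv2.imwrite("pics/a.png",q)
E
```

```text
344 262
304 242
```

View pics/a.png

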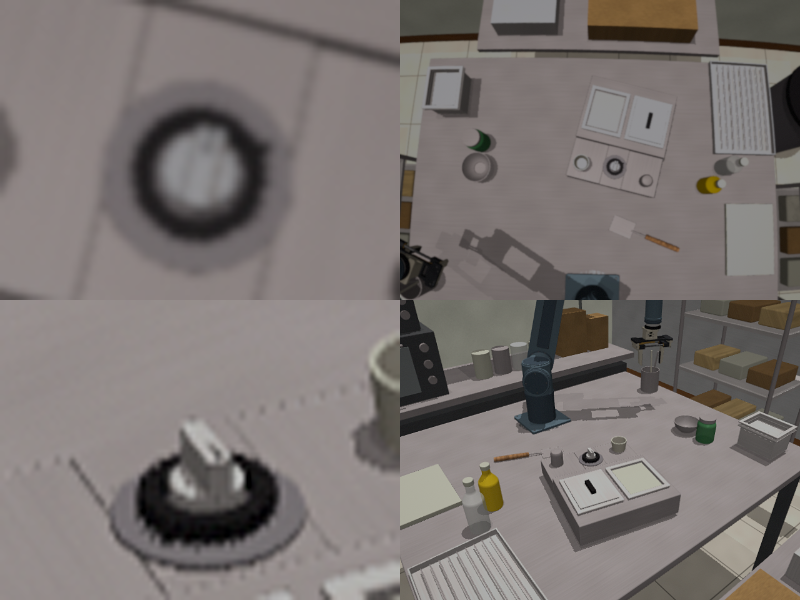

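The top view (crop centre ≈ (344,262)) shows the bar inside the black ring, pointing roughly up and a little right. The scene view shows the bar's dark line at its upper-left end. Next I measure the axis and bar yaw.

```bash
python3 - <<'E'
from h import *
q=np.zeros((600,800,3),np.uint8)
for k,(n,u0,v0) in enumerate((("top",344,262),("scene",304,242))):
    P=[];D=[]
    for _ in range(6):
        p,d=camera(n);P.append(p.astype(float));D.append(d)
    p=np.mean(P,0);D=np.median(D,0)
    np.savez(f"{n}.npz",p=p,D=D)
    pts=np.array([pix2w(n,u,v,d=D[v,u]) for v in range(v0-30,v0+30) for u in range(u0-35,u0+35) if D[v,u]>0])
    pts=pts[np.hypot(pts[:,0]-514,pts[:,1]+76)<40]
    print(n,"z hist",np.histogram(pts[:,2],bins=range(60,125,5))[0])
    for lo in(95,100,105):
        h=pts[pts[:,2]>lo]
        if len(h)>4:
            c=h.mean(0);w,V=np.linalg.eigh(np.cov((h-c)[:,:2].T));print(lo,len(h),c.round(1),np.sqrt(w).round(1),"yaw",np.degrees(np.arctan2(V[1,1],V[0,1])).round(1))
    # dark ring fit at z~87
    g=p.mean(2).astype(np.uint8)
    i=np.argwhere(g[v0-25:v0+25,u0-25:u0+25]<75)+[v0-25,u0-25]
    w=np.array([pix2w(n,b,a,z=87) for a,b in i])
    w=w[np.hypot(w[:,0]-514,w[:,1]+76)<45]
    if len(w)>10:(c,r)=cv2.minEnclosingCircle(w[:,:2].astype(np.float32));print("ring",c,r,w.mean(0))
    c=p[v0-22:v0+22,u0-20:u0+20]; c=np.clip((c-c.min())*255/(c.max()-c.min()),0,255).astype(np.uint8)
    q[:440,k*400:k*400+400]=cv2.resize(c,None,fx=10,fy=10,interpolation=cv2.INTER_CUBIC)
cv2.imwrite("pics/b.png",q)
E
```

```text
Traceback (most recent call last):
  File "h.py", line 6, in pix2w
    i,E=K(n); x=(u-i["cx"])/i["fx"]; y=(v-i["cy"])/i["fy"]
        ~^^^
  File "h.py", line 4, in K
    i=camera_info(n); return i,np.array(i["extrinsics"])
ValueError: time passes only in moves, steps and waits
```

```bash
sed -i 's/^def K(n):/import functools\n@functools.cache\ndef K(n):/' h.py; cat > m.py <<'E'
from h import *
q=np.zeros((600,800,3),np.uint8)
for k,(n,u0,v0) in enumerate((("top",344,262),("scene",304,242))):
    P=[];D=[]
    for _ in range(6):
        p,d=camera(n);P.append(p.astype(float));D.append(d)
    p=np.mean(P,0);D=np.median(D,0)
    np.savez(f"{n}.npz",p=p,D=D)
    pts=np.array([pix2w(n,u,v,d=D[v,u]) for v in range(v0-30,v0+30) for u in range(u0-35,u0+35) if D[v,u]>0])
    pts=pts[np.hypot(pts[:,0]-514,pts[:,1]+76)<40]
    print(n,"z hist",np.histogram(pts[:,2],bins=range(60,125,5))[0])
    for lo in(95,100,105):
        h=pts[pts[:,2]>lo]
        if len(h)>4:
            c=h.mean(0);w,V=np.linalg.eigh(np.cov((h-c)[:,:2].T));print(lo,len(h),c.round(1),np.sqrt(w).round(1),"yaw",np.degrees(np.arctan2(V[1,1],V[0,1])).round(1))
    g=p.mean(2).astype(np.uint8)
    i=np.argwhere(g[v0-25:v0+25,u0-25:u0+25]<75)+[v0-25,u0-25]
    w=np.array([pix2w(n,b,a,z=87) for a,b in i])
    w=w[np.hypot(w[:,0]-514,w[:,1]+76)<45]
    if len(w)>10:(c,r)=cv2.minEnclosingCircle(w[:,:2].astype(np.float32));print("ring",c,r,w.mean(0))
    c=p[v0-22:v0+22,u0-20:u0+20]; c=np.clip((c-c.min())*255/(c.max()-c.min()),0,255).astype(np.uint8)
    q[:440,k*400:k*400+400]=cv2.resize(c,None,fx=10,fy=10,interpolation=cv2.INTER_CUBIC)
cv2.imwrite("pics/b.png",q)
print(get_obs()["time_s"])
E
python3 m.py
```

```text
top z hist [  0   0 385  18  55 311  61   4   3  31  53   0]
95 91 [507.8 -75.  109.6] [ 3.6 10.7] yaw 166.7
100 87 [507.8 -75.2 110.1] [ 3.5 10.6] yaw 166.2
105 84 [508.3 -75.4 110.4] [ 3.4 10.4] yaw 167.2
ring (507.5111999511719, -76.06990814208984) 32.6054801940918 [506.63733306 -74.79324915  87.        ]
scene z hist [  0  23 207  59 173 115  19  22  21  54   1   0]
95 98 [515.  -75.3 104.7] [ 3.8 11.7] yaw 171.6
100 76 [514.1 -74.8 106.8] [ 3.8 11.6] yaw 170.0
105 55 [512.7 -73.9 108.4] [ 3.6 11.2] yaw 167.5
ring (520.0533447265625, -80.72138214111328) 37.879459381103516 [525.46873161 -83.99354277  87.        ]
1.8
```

View pics/b.png

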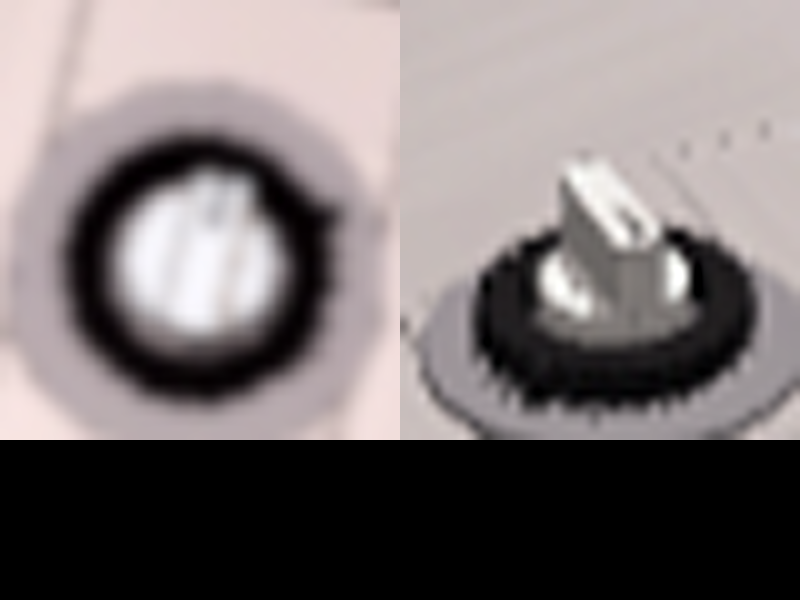

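Bar top ≈ (510,−75,111), yaw ≈ −13°, with the ring tab to its right. Approaching now, above everything.

>>> {"op": "play_rows", "data": {
  "motion": [
    [-40,-35,0,0,0,-0.016],
    [-80,-70,0,0,0,-0.032],
    [-120,-105,0,0,0,-0.048],
    [-160,-140,0,0,0,-0.064],
    [-200,-175,0,0,0,-0.08],
    [-240,-210,0,0,0,-0.096],
    [-280,-245,0,0,0,-0.112],
    [-320,-280,0,0,0,-0.128]
  ],
  "jaw": 50,
  "squeeze": 5
}}

```text
time_s: 2.8
ee_pos: [394.9, 139.3, 219.0]
orientation: [0.114, 0.993, 0.0, 0.0]
force: [0.2, 0.1, 0.9]
grip_width: 0.541
grip_force: 0.0
```

```bash
cat >> h.py <<'E'
from scipy.spatial.transform import Rotation as Rn
def to(p,yaw):
    o=get_obs(); R=Rn.from_quat(o["orientation"]); M=R.as_matrix()
    x=np.degrees(np.arctan2(M[1,0],M[0,0]))
    print("pos",o["ee_pos"].round(1),"tilt",M[:,2].round(4),"toolx yaw",x.round(2),"shift",(M.T@(np.array(p)-o["ee_pos"])).round(1),"rz",np.radians((x-yaw+180)%360-180).round(3))
    print("t",o["time_s"],"F",o["force"].round(1),"T",o["wrist_torque"].round(3),"grip",o["grip_width"]*93,o["grip_force"])
E
python3 -c "
from h import *
to([510,-75,150],167)"
```

```text
pos [394.9 139.3 219. ] tilt [ 1.e-03  2.e-04 -1.e+00] toolx yaw 166.86 shift [-160.7 -182.5   69. ] rz -0.002
t 2.8 F [0.2 0.1 0.9] T [ 0.028 -0.023  0.021] grip 50.31984213154073 0.0
```

>>> {"op": "play_rows", "data": {
  "motion": [
    [-30,-34,0,0,0,0],
    [-60,-68,0,0,0,0],
    [-90,-103,10,0,0,0],
    [-120,-137,30,0,0,0],
    [-150,-171,50,0,0,0],
    [-161.5,-184,69,0,0,-0.002],
    [-161.5,-184,79,0,0,-0.002],
    [-161.5,-184,79,0,0,-0.002]
  ]
}}

```text
time_s: 3.8
ee_pos: [508.7, -74.2, 139.1]
orientation: [0.114, 0.994, 0.0, -0.001]
force: [-0.7, 0.9, 0.4]
grip_width: 0.54
grip_force: 0.0
```

```bash
python3 - <<'E'
from h import *
to([510,-75,100],167)
q=np.zeros((600,800,3),np.uint8)
for k,n in enumerate(("top","scene")):
    p,d=camera(n);u,v=map(int,w2pix(n,[510,-75,120]))
    q[:600,k*400:k*400+400]=cv2.resize(p[v-30:v+30,u-20:u+20],(400,600),interpolation=cv2.INTER_CUBIC)
    print(n,u,v)
cv2.imwrite("pics/c.png",q)
E
```

```text
pos [508.7 -74.2 139.1] tilt [-0.002  0.001 -1.   ] toolx yaw 166.96 shift [-1.6 -0.5 39.1] rz -0.001
t 3.8 F [-0.7  0.9  0.4] T [-0.027 -0.022 -0.016] grip 50.212556069694394 0.0
top 344 263
scene 303 236
```

View pics/c.png

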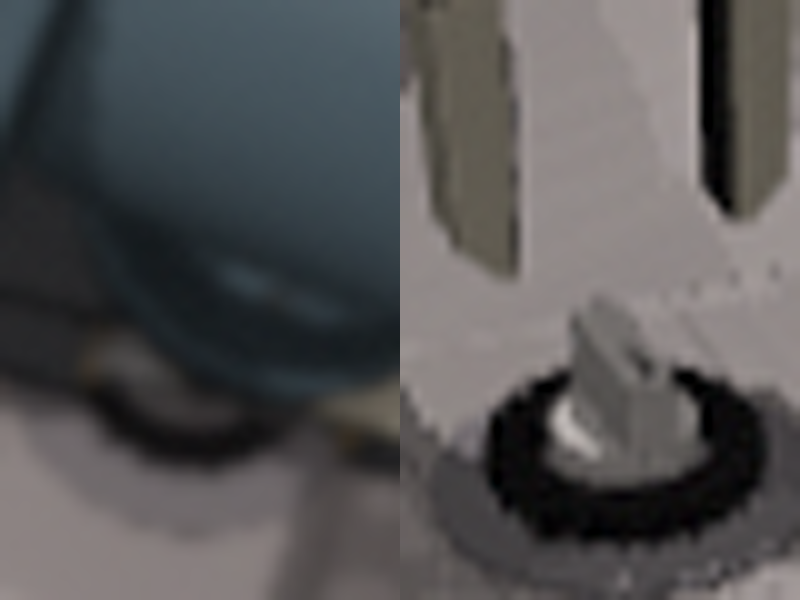

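The fingers straddle the bar (scene crop: tips at (500,275) and (740,215), bar top at (615,330)). Descending, then closing gently.

>>> {"op": "play_rows", "data": {
  "motion": [
    [0,0,8,0,0,0],
    [0,0,16,0,0,0],
    [0,0,24,0,0,0],
    [0,0,31,0,0,0],
    [0,0,36,0,0,0],
    [0,0,39,0,0,0],
    [0,0,39.5,0,0,0],
    [0,0,39.5,0,0,0]
  ]
}}

```text
time_s: 4.9
ee_pos: [509.8, -75.2, 100.3]
orientation: [0.114, 0.994, -0.0, 0.0]
force: [0.5, -0.4, -0.1]
grip_width: 0.54
grip_force: 0.0
```

>>> {"op": "play_rows", "data": {
  "motion": [
    [0,0,0,0,0,0],
    [0,0,0,0,0,0],
    [0,0,0,0,0,0],
    [0,0,0,0,0,0],
    [0,0,0,0,0,0],
    [0,0,0,0,0,0],
    [0,0,0,0,0,0],
    [0,0,0,0,0,0]
  ],
  "jaw": 5,
  "squeeze": 6
}}

```text
time_s: 5.9
ee_pos: [509.9, -73.9, 100.2]
orientation: [0.114, 0.994, 0.001, 0.0]
force: [1.0, 5.1, 1.1]
grip_width: 0.13
grip_force: 6.0
```

```bash
python3 -c "
from h import *
to([510,-75,100],167)"
```

```text
pos [509.9 -73.9 100.2] tilt [ 6.0e-04  1.9e-03 -1.0e+00] toolx yaw 166.94 shift [-0.4 -1.   0.2] rz -0.001
t 5.9 F [1.  5.1 1.1] T [ 0.955 -0.245 -0.018] grip 12.052982802363081 5.9970733523368835
```

>>> {"op": "play_rows", "data": {
  "motion": [
    [0,0.5,0,0,0,0],
    [0,1,0,0,0,0],
    [0,1.5,0,0,0,0],
    [0,1.5,0,0,0,0],
    [0,1.5,0,0,0,0],
    [0,1.5,0,0,0,0],
    [0,1.5,0,0,0,0],
    [0,1.5,0,0,0,0]
  ],
  "squeeze": 15
}}

```text
time_s: 6.9
ee_pos: [510.0, -73.7, 100.2]
orientation: [0.114, 0.994, -0.0, 0.0]
force: [1.1, 3.6, 1.2]
grip_width: 0.123
grip_force: 15.0
```

```bash
python3 -c "
from h import *
to([510,-75,100],167)"
```

```text
pos [510.  -73.7 100.2] tilt [ 1.e-04 -0.e+00 -1.e+00] toolx yaw 166.95 shift [-0.3 -1.3  0.2] rz -0.001
t 6.9 F [1.1 3.6 1.2] T [ 0.585 -0.107  0.01 ] grip 11.4596918075544 14.997534602880478
```

>>> {"op": "play_rows", "data": {
  "motion": [
    [0,0.5,0,0,0,0],
    [0,1,0,0,0,0],
    [0,1,0,0,0,0],
    [0,1,0,0,0,0],
    [0,1,0,0,0,0],
    [0,1,0,0,0,0],
    [0,1,0,0,0,0],
    [0,1,0,0,0,0]
  ],
  "squeeze": 42
}}

```text
time_s: 7.9
ee_pos: [510.2, -72.9, 100.2]
orientation: [0.114, 0.994, -0.0, 0.0]
force: [-1.2, -2.9, 2.2]
grip_width: 0.121
grip_force: 42.0
```

```bash
python3 -c "
from h import *
to([510,-75,100],167)"
```

```text
pos [510.2 -72.9 100.2] tilt [ 0.e+00 -4.e-04 -1.e+00] toolx yaw 166.95 shift [-0.3 -2.1  0.2] rz -0.001
t 7.9 F [-1.2 -2.9  2.2] T [-0.548  0.224  0.035] grip 11.225657625513596 42.00537085533142
```

Centred and firmly gripped. Pushing down.

>>> {"op": "play_rows", "data": {
  "motion": [
    [0,0,1,0,0,0],
    [0,0,2,0,0,0],
    [0,0,3,0,0,0],
    [0,0,4,0,0,0],
    [0,0,5,0,0,0],
    [0,0,6,0,0,0],
    [0,0,7,0,0,0],
    [0,0,7,0,0,0]
  ]
}}

```text
time_s: 8.9
ee_pos: [510.3, -72.8, 93.2]
orientation: [0.114, 0.994, -0.0, 0.0]
force: [-0.8, -4.0, 4.5]
grip_width: 0.123
grip_force: 42.0
```

```bash
python3 -c "
from h import *
to([510,-75,100],167)"
```

```text
pos [510.3 -72.8  93.2] tilt [ 2.e-04 -2.e-04 -1.e+00] toolx yaw 166.95 shift [-0.3 -2.2 -6.8] rz -0.001
t 8.9 F [-0.8 -4.   4.5] T [-0.844  0.333 -0.029] grip 11.429486662599682 42.01771259307861
```

>>> {"op": "play_rows", "data": {
  "motion": [
    [0,-0.3,0.4,0,0,0],
    [0,-0.5,0.7,0,0,0],
    [0,-0.5,0.7,0,0,0],
    [0,-0.5,0.7,0,0,0.02],
    [0,-0.5,0.7,0,0,0.04],
    [0,-0.5,0.7,0,0,0.06],
    [0,-0.5,0.7,0,0,0.07],
    [0,-0.5,0.7,0,0,0.07]
  ]
}}

```text
time_s: 9.9
ee_pos: [510.2, -72.9, 92.6]
orientation: [0.148, 0.989, 0.0, 0.0]
force: [-0.9, -2.6, 4.9]
grip_width: 0.124
grip_force: 42.0
```

```bash
python3 -c "
from h import *
to([510,-75,100],167)
for _ in range(3):
  camera('scene'); o=get_obs(); print(o['force'].round(2),o['wrist_torque'].round(3))"
```

```text
pos [510.2 -72.9  92.6] tilt [ 4.e-04  3.e-04 -1.e+00] toolx yaw 162.93 shift [-0.4 -2.  -7.4] rz -0.071
t 9.9 F [-0.9 -2.6  4.9] T [-0.596  0.22  -0.   ] grip 11.550372185640594 42.013700008392334
[-1.16 -3.18  5.61] [-0.56   0.279  0.037]
[-1.57 -3.15  6.32] [-0.598  0.321 -0.035]
[-1.13 -2.66  4.16] [-0.62   0.296  0.064]
```

>>> {"op": "play_rows", "data": {
  "motion": [
    [0,-0.2,0,0,0,0.005],
    [0,-0.2,0,0,0,0.01],
    [0,-0.2,0,0,0,0.015],
    [0,-0.2,0,0,0,0.02],
    [0,-0.2,0,0,0,0.025],
    [0,-0.2,0,0,0,0.025],
    [0,-0.2,0,0,0,0.025],
    [0,-0.2,0,0,0,0.025]
  ]
}}

```text
time_s: 11.05
ee_pos: [510.2, -73.0, 92.6]
orientation: [0.161, 0.987, 0.0, 0.0]
force: [0.0, -3.4, 5.7]
grip_width: 0.125
grip_force: 42.0
```

```bash
cat > t.py <<'E'
from h import *
F=[];T=[]
for _ in range(8):
  camera('scene'); o=get_obs(); F.append(o['force']);T.append(o['wrist_torque'])
print(np.mean(F,0).round(2),np.mean(T,0).round(3),np.std(T,0).round(3))
to([510,-73,100],167)
E
python3 t.py
```

```text
[-1.05 -2.22  5.24] [-0.511  0.273  0.029] [0.021 0.014 0.034]
pos [510.2 -73.   92.6] tilt [ 5.e-04  5.e-04 -1.e+00] toolx yaw 161.51 shift [ 0.2 -0.1 -7.4] rz -0.096
t 11.45 F [-1.6 -2.5  5.6] T [-0.51   0.283  0.059] grip 11.596007400684648 42.01177418231964
```

It turns freely. On to about 0.5 rad.

>>> {"op": "play_rows", "data": {
  "motion": [
    [0,-0.2,0,0,0,0.06],
    [0,-0.2,0,0,0,0.12],
    [0,-0.2,0,0,0,0.18],
    [0,-0.2,0,0,0,0.24],
    [0,-0.2,0,0,0,0.3],
    [0,-0.2,0,0,0,0.36],
    [0,-0.2,0,0,0,0.4],
    [0,-0.2,0,0,0,0.4]
  ]
}}

```text
time_s: 12.45
ee_pos: [510.1, -73.1, 92.6]
orientation: [0.354, 0.935, 0.0, 0.0]
force: [-0.8, -1.1, 5.0]
grip_width: 0.124
grip_force: 42.0
```

```bash
python3 t.py
```

```text
[-1.01 -1.74  5.35] [-0.464  0.269  0.027] [0.03  0.018 0.025]
pos [510.1 -73.   92.6] tilt [ 5.e-04  8.e-04 -1.e+00] toolx yaw 138.58 shift [ 0.1 -0.1 -7.4] rz -0.496
t 12.85 F [-0.6 -1.6  5.1] T [-0.455  0.263  0.025] grip 11.389178853597324 42.00940132141113
```

>>> {"op": "play_rows", "data": {
  "motion": [
    [0,0,0,0,0,0.03],
    [0,0,0,0,0,0.06],
    [0,0,0,0,0,0.09],
    [0,0,0,0,0,0.12],
    [0,0,0,0,0,0.14],
    [0,0,0,0,0,0.15],
    [0,0,0,0,0,0.16],
    [0,0,0,0,0,0.16]
  ]
}}

```text
time_s: 13.85
ee_pos: [510.1, -73.1, 92.6]
orientation: [0.427, 0.904, 0.0, 0.0]
force: [-1.3, -2.0, 5.2]
grip_width: 0.121
grip_force: 42.0
```

```bash
sed -i 's/range(8)/range(5)/' t.py; python3 t.py
```

```text
[-1.4  -1.76  5.34] [-0.442  0.283  0.037] [0.011 0.031 0.035]
pos [510.1 -73.   92.6] tilt [ 4.e-04  8.e-04 -1.e+00] toolx yaw 129.42 shift [ 0.1 -0.1 -7.4] rz -0.656
t 14.1 F [-2.  -1.8  5.6] T [-0.426  0.276  0.037] grip 11.720121523998033 42.008864879608154
```

>>> {"op": "play_rows", "data": {
  "motion": [
    [0,0,0,0,0,0.008],
    [0,0,0,0,0,0.016],
    [0,0,0,0,0,0.024],
    [0,0,0,0,0,0.03],
    [0,0,0,0,0,0.035],
    [0,0,0,0,0,0.035],
    [0,0,0,0,0,0.035],
    [0,0,0,0,0,0.035]
  ]
}}

```text
time_s: 15.1
ee_pos: [510.2, -73.0, 92.6]
orientation: [0.443, 0.897, 0.0, 0.0]
force: [0.0, -2.4, 5.9]
grip_width: 0.122
grip_force: 42.0
```

```bash
python3 t.py
```

```text
[-1.13 -1.8   5.27] [-0.457  0.288  0.048] [0.04  0.022 0.014]
pos [510.1 -73.   92.6] tilt [ 5.e-04  8.e-04 -1.e+00] toolx yaw 127.41 shift [ 0.1 -0.1 -7.4] rz -0.691
t 15.35 F [-1.6 -2.   5. ] T [-0.43   0.311  0.069] grip 11.342331021557385 42.00872004032135
```

>>> {"op": "play_rows", "data": {
  "motion": [
    [0,0,0,0,0,0.008],
    [0,0,0,0,0,0.016],
    [0,0,0,0,0,0.024],
    [0,0,0,0,0,0.03],
    [0,0,0,0,0,0.03],
    [0,0,0,0,0,0.03],
    [0,0,0,0,0,0.03],
    [0,0,0,0,0,0.03]
  ]
}}

```text
time_s: 16.35
ee_pos: [510.1, -73.0, 92.6]
orientation: [0.456, 0.89, 0.0, 0.0]
force: [-1.8, -1.6, 4.9]
grip_width: 0.126
grip_force: 42.0
```

```bash
python3 t.py
```

```text
[-1.01 -1.79  5.16] [-0.436  0.289  0.034] [0.02  0.026 0.033]
pos [510.1 -73.   92.6] tilt [ 5.e-04  8.e-04 -1.e+00] toolx yaw 125.69 shift [ 0.1 -0.1 -7.4] rz -0.721
t 16.6 F [-1.6 -1.5  5.5] T [-0.411  0.249  0.036] grip 11.620350706859963 42.00872004032135
```

>>> {"op": "play_rows", "data": {
  "motion": [
    [0,0,0,0,0,0.008],
    [0,0,0,0,0,0.016],
    [0,0,0,0,0,0.024],
    [0,0,0,0,0,0.03],
    [0,0,0,0,0,0.036],
    [0,0,0,0,0,0.036],
    [0,0,0,0,0,0.036],
    [0,0,0,0,0,0.036]
  ]
}}

```text
time_s: 17.6
ee_pos: [510.1, -73.0, 92.6]
orientation: [0.472, 0.881, 0.0, 0.0]
force: [-1.5, -1.8, 5.2]
grip_width: 0.124
grip_force: 42.0
```

```bash
python3 t.py
```

```text
[-1.12 -1.57  5.  ] [-0.444  0.318  0.02 ] [0.021 0.033 0.046]
pos [510.1 -73.   92.6] tilt [ 4.e-04  8.e-04 -1.e+00] toolx yaw 123.63 shift [ 0.1 -0.1 -7.4] rz -0.757
t 17.85 F [-1.8 -1.9  5.8] T [-0.451  0.336  0.088] grip 11.743932859312206 42.008176445961
```

>>> {"op": "play_rows", "data": {
  "motion": [
    [0,0,0,0,0,0.008],
    [0,0,0,0,0,0.016],
    [0,0,0,0,0,0.024],
    [0,0,0,0,0,0.03],
    [0,0,0,0,0,0.036],
    [0,0,0,0,0,0.036],
    [0,0,0,0,0,0.036],
    [0,0,0,0,0,0.036]
  ]
}}

```text
time_s: 18.85
ee_pos: [510.1, -73.0, 92.6]
orientation: [0.488, 0.873, 0.0, -0.0]
force: [-0.9, -1.4, 4.8]
grip_width: 0.126
grip_force: 42.0
```

```bash
python3 t.py
```

```text
[-1.19 -1.5   5.4 ] [-0.446  0.314  0.031] [0.032 0.012 0.017]
pos [510.1 -73.   92.6] tilt [ 4.e-04  7.e-04 -1.e+00] toolx yaw 121.57 shift [ 0.1 -0.1 -7.4] rz -0.793
t 19.1 F [-1.2 -1.2  6.3] T [-0.427  0.298  0.008] grip 11.40317654153054 42.00804591178894
```

>>> {"op": "play_rows", "data": {
  "motion": [
    [0,0,0,0,0,0.008],
    [0,0,0,0,0,0.016],
    [0,0,0,0,0,0.024],
    [0,0,0,0,0,0.03],
    [0,0,0,0,0,0.036],
    [0,0,0,0,0,0.036],
    [0,0,0,0,0,0.036],
    [0,0,0,0,0,0.036]
  ]
}}

```text
time_s: 20.1
ee_pos: [510.1, -73.0, 92.6]
orientation: [0.504, 0.864, 0.0, -0.0]
force: [-1.6, -2.2, 5.1]
grip_width: 0.125
grip_force: 42.0
```

```bash
python3 t.py
```

```text
[-0.73 -1.81  5.35] [-0.459  0.308  0.012] [0.025 0.021 0.014]
pos [510.1 -73.   92.6] tilt [ 4.e-04  8.e-04 -1.e+00] toolx yaw 119.51 shift [ 0.1 -0.1 -7.4] rz -0.829
t 20.35 F [-0.6 -2.1  5.4] T [-0.446  0.29   0.005] grip 11.245713160160568 42.00762927532196
```

>>> {"op": "play_rows", "data": {
  "motion": [
    [0,0,0,0,0,0.008],
    [0,0,0,0,0,0.016],
    [0,0,0,0,0,0.024],
    [0,0,0,0,0,0.03],
    [0,0,0,0,0,0.036],
    [0,0,0,0,0,0.036],
    [0,0,0,0,0,0.036],
    [0,0,0,0,0,0.036]
  ]
}}

```text
time_s: 21.35
ee_pos: [510.1, -73.0, 92.6]
orientation: [0.519, 0.855, 0.0, -0.0]
force: [-0.4, -2.3, 5.8]
grip_width: 0.124
grip_force: 42.0
```

```bash
python3 t.py
```

```text
[-1.31 -2.1   5.19] [-0.466  0.302  0.027] [0.018 0.05  0.017]
pos [510.1 -73.   92.6] tilt [ 4.e-04  8.e-04 -1.e+00] toolx yaw 117.44 shift [ 0.1 -0.1 -7.4] rz -0.865
t 21.6 F [-0.9 -1.4  5.2] T [-0.466  0.333  0.015] grip 11.548743836587663 42.007445096969604
```

>>> {"op": "play_rows", "data": {
  "motion": [
    [0,0,0,0,0,0.008],
    [0,0,0,0,0,0.016],
    [0,0,0,0,0,0.024],
    [0,0,0,0,0,0.03],
    [0,0,0,0,0,0.036],
    [0,0,0,0,0,0.036],
    [0,0,0,0,0,0.036],
    [0,0,0,0,0,0.036]
  ]
}}

```text
time_s: 22.6
ee_pos: [510.1, -73.0, 92.6]
orientation: [0.534, 0.845, 0.0, -0.0]
force: [-1.0, -2.3, 5.0]
grip_width: 0.126
grip_force: 42.0
```

```bash
python3 t.py
```

```text
[-0.66 -1.59  5.61] [-0.45   0.302  0.035] [0.018 0.02  0.015]
pos [510.1 -73.   92.6] tilt [ 4.e-04  8.e-04 -1.e+00] toolx yaw 115.38 shift [ 0.1 -0.1 -7.4] rz -0.901
t 22.85 F [-1.  -1.2  5.2] T [-0.469  0.278  0.044] grip 11.36773015007761 42.01005935668945
```

>>> {"op": "play_rows", "data": {
  "motion": [
    [0,0,0,0,0,0.008],
    [0,0,0,0,0,0.016],
    [0,0,0,0,0,0.024],
    [0,0,0,0,0,0.03],
    [0,0,0,0,0,0.036],
    [0,0,0,0,0,0.036],
    [0,0,0,0,0,0.036],
    [0,0,0,0,0,0.036]
  ]
}}

```text
time_s: 23.85
ee_pos: [510.2, -73.0, 92.6]
orientation: [0.55, 0.835, 0.0, 0.0]
force: [-0.8, -1.5, 6.1]
grip_width: 0.124
grip_force: 42.0
```

```bash
python3 t.py
```

```text
[-0.53 -1.88  5.18] [-0.421  0.279  0.116] [0.034 0.027 0.013]
pos [510.2 -73.   92.6] tilt [ 5.e-04  8.e-04 -1.e+00] toolx yaw 113.33 shift [ 0.1 -0.2 -7.4] rz -0.937
t 24.1 F [ 0.  -2.1  4.9] T [-0.393  0.303  0.12 ] grip 11.198102769678357 42.0333731174469
```

The stop is reached (torque 0.116 Nm, well under 0.2). Easing back slightly, then rising with the knob.

>>> {"op": "play_rows", "data": {
  "motion": [
    [0,0,0,0,0,-0.015],
    [0,0,0,0,0,-0.035],
    [0,0,-1.5,0,0,-0.035],
    [0,0,-3,0,0,-0.035],
    [0,0,-4.5,0,0,-0.035],
    [0,0,-6,0,0,-0.035],
    [0,0,-7.6,0,0,-0.035],
    [0,0,-7.6,0,0,-0.035]
  ]
}}

```text
time_s: 25.1
ee_pos: [510.0, -73.3, 100.1]
orientation: [0.535, 0.845, 0.0, -0.0]
force: [1.7, 0.3, 2.1]
grip_width: 0.122
grip_force: 42.0
```

```bash
python3 t.py
```

```text
[0.39 1.03 2.82] [ 0.124 -0.06   0.037] [0.026 0.029 0.03 ]
pos [510.  -73.4 100.1] tilt [ 1.e-04  3.e-04 -1.e+00] toolx yaw 115.32 shift [0.3 0.2 0.1] rz -0.902
t 25.35 F [0.4 0.6 2.9] T [ 0.16  -0.043  0.052] grip 11.425746740531855 42.00238108634949
```

The upward force of ≈2.8 N matches the spring at the top, so the knob rose freely into the on notch. Releasing and retreating.

>>> {"op": "play_rows", "data": {
  "motion": [
    [0,0,0,0,0,0],
    [0,0,0,0,0,0],
    [0,0,0,0,0,0],
    [0,0,0,0,0,0],
    [0,0,0,0,0,0],
    [0,0,0,0,0,0],
    [0,0,0,0,0,0],
    [0,0,0,0,0,0]
  ],
  "jaw": 40
}}

```text
time_s: 26.35
ee_pos: [510.0, -73.5, 100.1]
orientation: [0.535, 0.845, -0.0, 0.0]
force: [-0.9, 0.0, 0.6]
grip_width: 0.431
grip_force: 0.0
```

>>> {"op": "play_rows", "data": {
  "motion": [
    [0,0,-10,0,0,0],
    [0,0,-30,0,0,0],
    [0,0,-60,0,0,0],
    [0,0,-90,0,0,0],
    [0,0,-120,0,0,0],
    [30,40,-120,0,0,0],
    [60,80,-120,0,0,0],
    [90,120,-120,0,0,0]
  ]
}}

```text
time_s: 27.35
ee_pos: [580.7, 60.3, 221.2]
orientation: [0.535, 0.845, 0.0, 0.001]
force: [0.2, 0.6, -0.7]
grip_width: 0.43
grip_force: 0.0
```

```bash
python3 - <<'E'
from h import *
to([510,-73,200],115)
q=np.zeros((440,800,3),np.uint8)
for k,(n,u0,v0) in enumerate((("top",344,262),("scene",304,242))):
    p,D=camera(n)
    pts=np.array([pix2w(n,u,v,d=D[v,u]) for v in range(v0-30,v0+30) for u in range(u0-35,u0+35) if D[v,u]>0])
    pts=pts[np.hypot(pts[:,0]-510,pts[:,1]+73)<25]; h=pts[(pts[:,2]>100)&(pts[:,2]<125)]
    if len(h)>5:
        c=h.mean(0);w,V=np.linalg.eigh(np.cov((h-c)[:,:2].T));print(n,len(h),c.round(1),"top z",np.percentile(h[:,2],[50,80]).round(1),"yaw",np.degrees(np.arctan2(V[1,1],V[0,1])).round(1))
    q[:,k*400:k*400+400]=cv2.resize(p[v0-22:v0+22,u0-20:u0+20],(400,440),interpolation=cv2.INTER_CUBIC)
cv2.imwrite("pics/d.png",q)
E
```

```text
pos [580.7  60.3 221.2] tilt [ 1.4e-03 -2.0e-04 -1.0e+00] toolx yaw 115.29 shift [ -90.3 -120.9   21.1] rz 0.005
t 27.35 F [ 0.2  0.6 -0.7] T [-0.079 -0.012 -0.04 ] grip 40.00602810121723 0.0
top 88 [508.  -74.8 109.8] top z [110.  111.3] yaw 117.1
scene 79 [514.2 -74.7 106.6] top z [107.9 109. ] yaw 110.4
```

View pics/d.png

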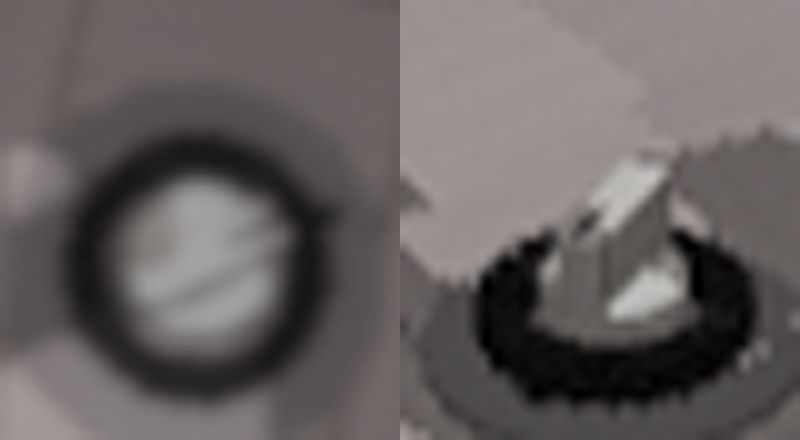

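The knob is turned clockwise about 50° and up: top at ≈110 mm, the same as before. The ring tab is unmoved at (330,215) in the crop.

```bash
python3 -c "
from station import *
print(sign_off())"
```

```text
the job is handed in; nothing more can be done
None
```

The pan warmer is on and handed in: the knob was pushed down, turned clockwise about 0.9 rad to its stop and released fully up, with the ring tab unmoved in the picture and head torque peaking near 0.12 Nm; the hand-in returned no verdict.

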